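# Open the test kiln onto its lid rest and load a glaze tile

### The arm

A 7-joint arm with a two-finger parallel gripper is mounted at the origin on a cart in front of the work surface, level with it; the furniture and walls round the work are solid. World frame = base frame: x ahead of the robot, y to its left, z up, the work surface at z = 0. Lengths are in m, angles in rad, forces in N, time in s.
With the tool pointing down it reaches from about 0.4 to 0.85 m from the base axis. Payload 10.4 kg.
Tool frame: the origin (TCP) lies between the finger pads; the fingertips stand 22 mm ahead of it and the grasp point (between the pads) lies 3 mm ahead of it; z points along the fingers, y is the line along which they close (so a half turn about z gives the same grasp; the last joint's range is limited). The gripper opens to 85 mm and grips with 20 to 120 N. Pads are 22 mm wide; open, the fingers measure 114 mm over their backs; the gripper's body (76 mm by 85 mm) begins 54 mm behind the grasp point. The pads swing forward as they close: fully open they stand 13 mm farther back than shut.
Start: joints at [1.165, 0.332, -0.065, 1.46, 0.022, 1.35, -0.088], TCP at [0.233, -0.58, 0.253] pointing down, gripper open.
Joint ranges: [-2.6, 2.6], [-0.5, 2.12], [-1.47, 1.34], [0.16, 2.42], [-1.27, 4.41], [0.06, 2.06], [-2.6, 2.6]. Speed limits (rad/s): [2.22, 2.22, 2.79, 2.79, 3.14, 3.14, 3.14].

### API

Orientations are given as a unit quaternion [x, y, z, w].
In Python, from workcell import manip, camera, ticket, boxes_of, outline_of gives the robot as it stands.
- The arm moves only by the tool carry_out, never from a script. Its argument "deltas" is a list of rows, each a list of 5 numbers: the shift along the tool's x, y, z as a fraction of full scale, then the turn about the tool's z as a fraction of full scale, then the opening, from -1 (shut) to 1 (fully open), so that 0 is half open. In form: [[tx, ty, tz, spin, gripper], ...]. A call has 1 to 20 rows; each row is the pose to reach, as a shift and turn from the pose commanded when the call began, along the tool's axes at that moment; what a row does not reach only later rows make up. Full scale, the value 1, is 150 mm for a shift and 30 degrees for a turn. A row lasts 1/8 s, in which the tool goes at most 62.5 mm and 10.7 degrees, less where a joint would pass 70% of its speed; a pose out of reach is approached as far as the arm can. A call with a number of a shift or a turn outside -1 to 1 is refused whole. A call with a gripper value outside its range is refused whole. The fingers move at their own pace and stop on an object; "force" is the grip in N (left out, the last holds). Time passes only in rows, so rows that repeat a pose let the fingers close. It gives the time, the measured TCP pose, the force, the opening and the grip force at its end, in the units of the state.
- manip.get_obs(): the state, without advancing time (a new reading comes with each control period).
- camera(name): name is "scene" or "side" or "wrist"; returns a dict with "img" (400x640x3 uint8, red, green, blue), "depth" (400x640 float32, m along the optical axis (not along the pixel's ray), 0 where there is no reading), "vertical_fov" (degrees; the focal length in pixels is half the picture's height over the tangent of half this angle, whatever the lens; pixels are square), "cx", "cy" (the principal point, pixels), "R" (3x3) and "t" (3): a world point X has camera coordinates R X + t. Camera axes: x right, y down, z forward; pixel columns grow to the right and rows downward; lengths in m; the calibration is good to about 2 mm. A picture is of the moment at which its call begins.
- ticket.hand_in(): hands the job in; it is judged then, once.
Trained networks look in a picture, given as the dict that the camera call returned (one of the last four; its "shot" number tells which), for a name from the list of things; names that differ only in an ending like _2 or _b are one class to them, and where a whole thing is asked for, a point or a joint stands for the part that bears it (a point fixed in the world has none). Each returns a list of dicts, best first, with "conf" (0 to 1); they miss things now and then, are a little off and sometimes report something else, mostly with a low value. They report only what shows in the picture. A call takes as long as a camera call. They do not tell look-alikes from the thing itself.
- boxes_of(query, picture): "position" ([x, y, z] in m, in world coordinates, good to about 4 mm: the middle of the surface that is visible of it).
- outline_of(query, picture): "region" (400x640 bool, what is visible of it).
The state is a dict: "clock": time; "joint_pos": joint angles; "joint_velocities": joint speeds; "tau": joint torques, N m; "position": TCP position; "ee_rot": TCP orientation; "ft_force": force on the tool from outside, world axes, zero at the start; "torque": the same for the moment, N m; "grip_width": opening from 0.0 (shut) to 1.0 (fully open); "grasp_force": force on a finger pad.
Only numpy, scipy, OpenCV 4.12 (cv2) and the standard library are available. Lean on these libraries where they do the work, as an engineer would, in place of code of your own. Each camera call takes 0.05 s, during which the arm holds its last target. There are 200 camera calls.

### The job

Open the small test kiln: raise its lid by the front handle, take it over past upright and ease it down by feel until it leans on the steel hoop behind the kiln and stays open by itself. The brick lid cracks easily, so never let it swing or drop, and do not press it hard against the hoop. Then lay the blue tile, which is next for firing, flat on the kiln shelf beside the cone pack; set it down, do not drop it, and leave the cones and everything else on the table as they are.

Things in the scene. Friction and masses are not known exactly. Their poses are not given: they have to be found in the camera images.
- kiln: test kiln, heavy and fixed: aluminium jacket 150 mm deep (x), 230 mm wide (y), rim 120 mm above the table, grey control box on its right side out to y = -160 mm. Origin at the centre of its underside, +x to its back (hinge side), +y left, +z up. Under the lid a brick chamber, 100 mm (x) by 170 mm (y), centred on the origin; its flat floor is the kiln shelf
- kiln_lid: brick lid in a steel band, 150 x 230 x 32 mm, about 0.7 kg, on a free hinge along the kiln's back edge. Shut at the start; falls shut below about 1.4 rad of opening, falls backward beyond. Origin on the hinge axis, 78.5 mm behind the kiln's centre, 120 mm above the table; axes as the kiln's when shut. It opens by turning about its +y, so its z axis tips back by the opening angle
- lid_handle (a point): centre of the lid's bar handle: round dark wooden bar 11 mm thick, 92 mm long, parallel to the hinge, on thin steel arms at its ends, 34 mm of open space between bar and lid. In the lid's frame it lies at x = -194, z = +16 mm (136 mm above the table when shut) and so moves on an arc of 195 mm radius; axes are the lid's
- kiln_spot (a point): free place for the tile on the kiln shelf: a point on the shelf's top, 70 mm above the table (50 mm below the rim), 20 mm to the left (+y) of the kiln's centre; axes as the kiln's
- kiln_rest: two dark clamps on the kiln's back that hold the lid rest: a springy steel-rod hoop (gives 1 mm per 6 N) with a black sleeved cross bar 16 mm thick, 235 mm above the table. Origin 76 mm behind the kiln's centre, 45 mm up, axes as the kiln's. How far it is drawn out differs and is not measured: the lid's outer face meets the bar 115 mm from the hinge, at 1.57 to 1.93 rad of opening
- blue_tile_center (a point): centre of the blue glazed test tile, the one to load: 62 (its x) x 46 (its y) x 8 mm (its z), about 45 g, lying flat on the table at the left among two others of other colours
- blue_tile: the same blue tile, 62 x 46 x 8 mm, here with its origin at the centre of its underside
- cone_pack: cone pack, on the kiln shelf under the lid: terracotta pad 62 x 22 x 12 mm with three small leaning cones, 45 mm tall in all, loose. Stands along the chamber's right side, its centre 62 mm to the right (-y) of the kiln's centre; origin at the centre of its underside. To be left alone
- red_tile: the terracotta-red glazed test tile, 62 x 46 x 8 mm, lying on the table; origin at the centre of its underside. To be left alone
- pink_tile: the pink glazed test tile, 62 x 46 x 8 mm, lying on the table; origin at the centre of its underside. To be left alone
- olive_jar: small olive-green jar with a grey screw cap, 62 mm across, 62 mm tall, standing right of the kiln; origin at the centre of its base. To be left alone
- glaze_tub: white tub with an orange picture, 104 mm across, 97 mm tall, standing behind and left of the kiln; origin at the centre of its base. To be left alone
- bisque_cup: plain whitish cup, 88 mm across, 80 mm tall, standing far left; origin at the centre of its base. To be left alone
- stone_cup_1: speckled stoneware cup, 77 mm across, 86 mm tall, the front one of the group at the right; origin at the centre of its base. To be left alone
- stone_cup_3: speckled stoneware cup, 79 mm across, 84 mm tall, the left one of the group at the right; origin at the centre of its base. To be left alone
There are look-alikes about, which are no part of the job. Leave any yellow look-alike of the blue_tile alone.

How it is judged:
By the outcome, as a careful person would: the job done as asked, in the order asked, and still so for the second after the job is handed in, with the robot touching nothing.
It also fails if it takes over 72 s, if anything falls off the work surface, if the arm or the gripper's body presses on something with over 40 N, if the wrist force passes 120 N, or if a joint passes its speed limit or range.

## Working session

There is one attempt and no reset: what is moved stays moved. The work goes in short steps, Python scripts to look and compute and a tool call to move; the robot and the scene stay as the last step left them, time stands still between calls to the robot, and variables do not carry over. Pictures are saved under pics/ and viewed, at most 10 in all, crops included, and the job is handed in when it is done.

Besides the shell and the picture viewer there is one more tool, called after "Call:" in YAML: its name, and indented under it one key for each argument. carry_out: Moves the arm, as the interface text tells. Its arguments: {"type":"object","properties":{"deltas":{"type":"array","items":{"type":"array","items":{"type":"number"}}},"force":{"type":"number"}},"required":["deltas"]}

```bash
mkdir -p pics; ls
cat > h.py <<'E'
import numpy as np, cv2
from workcell import manip, camera, ticket, boxes_of, outline_of
from scipy.spatial.transform import Rotation as Rn
def save(p,n): cv2.imwrite(f'pics/{n}.png',cv2.cvtColor(p['img'],cv2.COLOR_RGB2BGR))
def pts(p,mask=None):
    f=200/np.tan(np.radians(p['vertical_fov'])/2); d=p['depth']
    v,u=np.nonzero((d>0)&(mask if mask is not None else True)); z=d[v,u]
    c=np.stack([(u-p['cx'])/f*z,(v-p['cy'])/f*z,z],1)
    return (c-p['t'])@p['R']
def px(p,X):
    f=200/np.tan(np.radians(p['vertical_fov'])/2); c=p['R']@np.array(X)+p['t']
    return [round(f*c[0]/c[2]+p['cx']),round(f*c[1]/c[2]+p['cy'])]
def ob():
    o=manip.get_obs(); print({k:np.round(v,3).tolist() for k,v in o.items() if k not in('tau','joint_velocities')}); return o
E
python3 - <<'E'
from h import *
o=ob(); print(Rn.from_quat(o['ee_rot']).as_matrix().round(3))
for n in ['scene','side']:
    p=camera(n); save(p,n+'0')
    for q in ['kiln','kiln_lid','lid_handle','blue_tile_center','kiln_rest','olive_jar','glaze_tub']:
        for b in boxes_of(q,p)[:4]: print(n,q,round(b['conf'],2),np.round(b['position'],3),px(p,b['position']))
E
```

```text
pics
{'clock': 0.0, 'joint_pos': [1.165, 0.333, -0.065, 1.461, 0.022, 1.35, -0.088], 'position': [0.233, -0.579, 0.253], 'ee_rot': [0.982, 0.19, -0.0, -0.001], 'ft_force': [0.203, 0.604, -0.769], 'torque': [-0.008, 0.02, -0.002], 'grasp_force': 0.0, 'grip_width': 1.001}
[[ 0.928  0.374 -0.001]
 [ 0.374 -0.928  0.001]
 [-0.    -0.001 -1.   ]]
scene kiln_lid 0.88 [ 0.547 -0.075  0.152] [312, 177]
scene kiln_lid 0.65 [0.501 0.265 0.003] [360, 276]
scene kiln_lid 0.65 [ 0.606 -0.421  0.056] [271, 134]
scene kiln_lid 0.53 [ 0.651 -0.058  0.154] [284, 189]
scene lid_handle 0.87 [ 0.548 -0.076  0.148] [311, 178]
scene blue_tile_center 0.8 [0.328 0.269 0.004] [407, 261]
scene blue_tile_center 0.74 [0.44  0.334 0.007] [385, 288]
scene kiln_rest 0.87 [ 0.652 -0.06   0.155] [284, 188]
scene kiln_rest 0.51 [0.332 0.502 0.04 ] [444, 322]
scene olive_jar 0.58 [ 0.508 -0.392  0.059] [296, 133]
scene glaze_tub 0.76 [0.681 0.351 0.091] [317, 309]
side kiln 0.91 [0.531 0.01  0.118] [310, 200]
side kiln 0.43 [0.341 0.514 0.057] [301, 311]
side kiln_lid 0.73 [ 0.527 -0.04   0.149] [316, 188]
side lid_handle 0.95 [ 0.526 -0.046  0.15 ] [317, 187]
side blue_tile_center 0.78 [0.435 0.338 0.009] [296, 281]
side blue_tile_center 0.65 [0.324 0.275 0.007] [342, 278]
side kiln_rest 0.72 [ 0.645 -0.003  0.166] [282, 183]
side kiln_rest 0.52 [0.529 0.006 0.116] [311, 200]
side olive_jar 0.46 [ 0.49  -0.389  0.036] [354, 190]
side olive_jar 0.26 [ 0.498 -0.509  0.063] [359, 177]
side glaze_tub 0.65 [0.654 0.368 0.071] [221, 252]
side glaze_tub 0.19 [ 0.485 -0.393  0.038] [355, 189]
```

View pics/scene0.png

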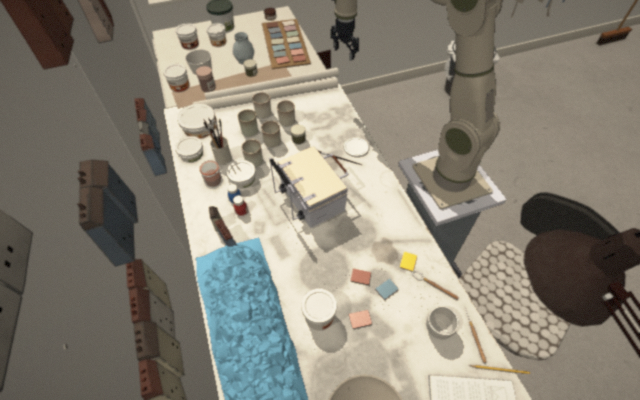

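View pics/side0.png

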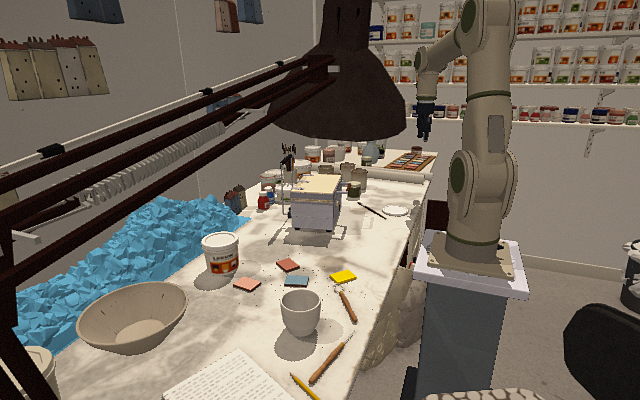

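Scene picture: the kiln is at about (312,180), with the hoop at its back at (284,185). Tile candidates are blue (386,289), yellow (408,261), red (361,276) and pink (360,320). The one at (386,289) is the only blue one; I'll confirm it in a crop and fit the kiln pose from depth.

Run:
```python
from h import *
p=camera('scene'); P=pts(p)
def rect(m,n):
    Q=P[m]; r=cv2.minAreaRect((Q[:,:2]*1000).astype(np.float32)); print(n,len(Q),r, 'med z',np.median(Q[:,2]).round(4)); return Q
near=(abs(P[:,0]-.56)<.2)&(abs(P[:,1]+.06)<.2)
rect(near&(P[:,2]>.146)&(P[:,2]<.16),'lidtop')
f=near&(P[:,2]>.02)&(P[:,2]<.26); Q=P[f]
for a in np.arange(0,.30,.02): print(round(a,2),(abs(Q[:,2]-a)<.01).sum(),Q[abs(Q[:,2]-a)<.01][:,:2].min(0).round(3) if (abs(Q[:,2]-a)<.01).any() else '',Q[abs(Q[:,2]-a)<.01][:,:2].max(0).round(3) if (abs(Q[:,2]-a)<.01).any() else '')
img=p['img'].astype(int)
v,u=np.nonzero(p['depth']>0); C=img[v,u]
m=(abs(P[:,0]-.44)<.06)&(abs(P[:,1]-.335)<.06)&(C[:,2]>C[:,0]+15)
rect(m,'blue')
for q in ['kiln_lid','lid_handle']:
    for b in outline_of(q,p)[:1]:
        X=pts(p,b['region']); print(q,b['conf'],len(X),X.mean(0),cv2.minAreaRect((X[:,:2]*1000).astype(np.float32)))
big=lambda a:cv2.resize(a,None,fx=5,fy=5,interpolation=cv2.INTER_CUBIC)
im=cv2.cvtColor(p['img'],cv2.COLOR_RGB2BGR)
cv2.imwrite('pics/crop.png',np.hstack([big(im[140:230,260:360])[:450],big(im[250:340,345:400])]))
```

```text
lidtop 2108 ((548.2093505859375, -88.47817993164062), (232.23727416992188, 232.7073211669922), 10.254279136657715) med z 0.1502
0.0 0  
0.02 83 [ 0.454 -0.246] [0.758 0.036]
0.04 264 [ 0.45  -0.259] [0.76  0.036]
0.06 283 [ 0.452 -0.26 ] [0.759 0.039]
0.08 190 [ 0.448 -0.149] [0.676 0.037]
0.1 176 [ 0.45  -0.138] [0.675 0.039]
0.12 240 [ 0.437 -0.193] [0.675 0.037]
0.14 1389 [ 0.417 -0.22 ] [0.675 0.038]
0.16 1139 [ 0.456 -0.21 ] [0.675 0.034]
0.18 9 [ 0.647 -0.138] [0.676 0.003]
0.2 14 [ 0.645 -0.138] [0.674 0.003]
0.22 6 [ 0.645 -0.138] [0.675 0.002]
0.24 158 [ 0.643 -0.137] [0.677 0.005]
0.26 0  
0.28 0  
blue 181 ((436.6104736328125, 335.1261901855469), (53.166259765625, 39.342071533203125), 14.913338661193848) med z 0.0056
kiln_lid 0.66 274 [0.44008712 0.33620796 0.00525107] ((439.3645324707031, 334.4670104980469), (63.72653579711914, 48.70055389404297), 14.711556434631348)
lid_handle 0.6 2636 [ 0.54208503 -0.08009436  0.14551753] ((518.632080078125, -150.69406127929688), (406.7550048828125, 255.67599487304688), 65.08136749267578)
```

View pics/crop.png

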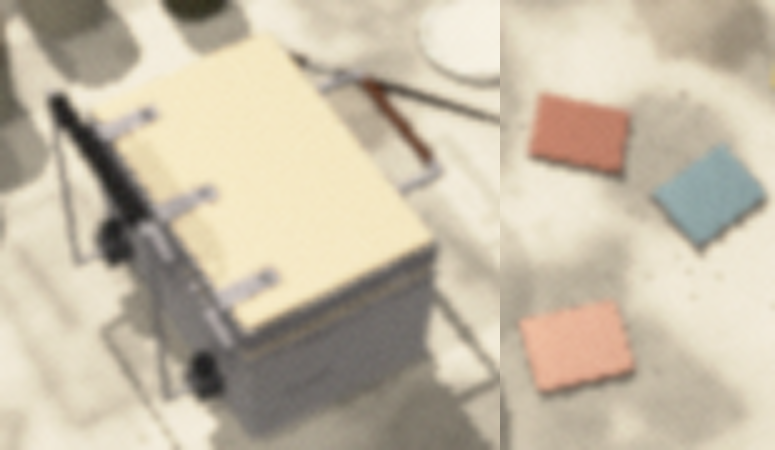

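The crop confirms the blue tile (386,289). The lid's wooden handle bar runs from (334,157) to (346,171).

Run:
```python
from h import *
p=camera('scene'); P=pts(p); v,u=np.nonzero(p['depth']>0); C=p['img'][v,u].astype(int)
near=(abs(P[:,0]-.56)<.2)&(abs(P[:,1]+.06)<.2)
m=near&(P[:,2]>.143)&(P[:,2]<.16)&(C[:,0]>200)&(C[:,0]-C[:,2]>30)
k=np.zeros(p['depth'].shape,np.uint8);k[v[m],u[m]]=1
n,l,s,c=cv2.connectedComponentsWithStats(k); i=1+np.argmax(s[1:,4]); X=pts(p,l==i)
r=cv2.minAreaRect((X[:,:2]*1000).astype(np.float32)); print('lid',len(X),r,X[:,2].mean(),cv2.boxPoints(r).round())
m=near&(P[:,2]>.21)&(P[:,2]<.27)&(P[:,0]>.6); B=P[m]; print('bar',len(B),cv2.minAreaRect((B[:,:2]*1000).astype(np.float32)),B.mean(0),np.polyfit(B[:,1],B[:,0],1))
m=(u>331)&(u<350)&(v>153)&(v<175)&(P[:,2]>.1)&(C.sum(1)<330); B=P[m]; print('handle',len(B),B.mean(0),cv2.minAreaRect((B[:,:2]*1000).astype(np.float32)),np.polyfit(B[:,1],B[:,0],1))
# tall stuff over workspace
m=(P[:,0]>.2)&(P[:,0]<.9)&(abs(P[:,1])<.5)&(P[:,2]>.26); print('tall',m.sum())
p=camera('side');P=pts(p);m=(P[:,0]>.1)&(P[:,0]<1)&(abs(P[:,1])<.6)&(P[:,2]>.26); print('tall side',m.sum(),P[m].min(0) if m.any() else '',P[m].max(0) if m.any() else '')
```

```text
lid 1990 ((543.0565185546875, -90.94448852539062), (150.8116912841797, 230.2238006591797), 11.168451309204102) 0.14998094782536528 [[ 447.    7.]
 [ 491. -218.]
 [ 639. -189.]
 [ 595.   37.]]
bar 164 ((660.3345947265625, -68.71320343017578), (16.61956787109375, 144.5603790283203), 10.76652717590332) [ 0.66012719 -0.0613967   0.23758551] [-0.19097509  0.64840195]
handle 37 [ 0.43291952 -0.11653913  0.13883427] ((432.126708984375, -113.22261047363281), (9.024385452270508, 82.96271514892578), 10.669548034667969) [-0.19524222  0.41016616]
tall 1
tall side 10126 [ 0.10028691 -0.59980344  0.26000284] [0.99999671 0.5999149  0.84025532]
```

```bash
cat >> h.py <<'E'
yaw=np.radians(11.0); kx=np.array([np.cos(yaw),np.sin(yaw),0]); ky=np.array([-np.sin(yaw),np.cos(yaw),0]); K=np.array([.543,-.091,0]); H=K+.0785*kx+np.array([0,0,.12])
def handle(th): # bar centre at opening th
    return H+(-.194*np.cos(th)+.016*np.sin(th))*kx+np.array([0,0,.194*np.sin(th)+.016*np.cos(th)])
def togo(T,yx=None,n=1):
    o=ob(); R=Rn.from_quat(o['ee_rot']).as_matrix(); y=np.degrees(np.arctan2(R[1,0],R[0,0]))
    d=R.T@(np.array(T)-o['position']); s=0 if yx is None else -((yx-y+180)%360-180)
    print('yawx',y.round(2),'frac',(d/.15/n).round(3),'spin',round(s/30/n,3)); return o,R
def theta(pos): # opening from TCP pos (grasp 3 mm ahead)
    r=np.array(pos)-[0,0,.003]-H; return np.arctan2(r[2],-(r@kx))-np.arctan2(.016,.194), np.hypot(r[2],r@kx)
E
python3 - <<'E'
from h import *
print(handle(0)); togo(handle(0)+[0,0,.11],101,3)
E
```

```text
[ 0.42962206 -0.11303844  0.136     ]
{'clock': 1.05, 'joint_pos': [1.165, 0.332, -0.065, 1.46, 0.022, 1.35, -0.089], 'position': [0.233, -0.58, 0.253], 'ee_rot': [0.982, 0.19, 0.0, 0.0], 'ft_force': [-1.15, 0.921, 0.873], 'torque': [-0.013, -0.005, 0.035], 'grasp_force': 0.0, 'grip_width': 1.003}
yawx 21.93 frac [ 0.792 -0.799  0.016] spin -0.879
```

Call:
carry_out:
  deltas:
    - [0.4, -0.4, 0, -0.3, -0.15]
    - [0.8, -0.8, 0, -0.6, -0.15]
    - [0.8, -0.8, 0, -0.88, -0.15]
    - [0.8, -0.8, 0, -0.88, -0.15]
    - [0.8, -0.8, 0, -0.88, -0.15]
  force: 25

```text
clock: 1.68
position: [0.2996, -0.4242, 0.2536]
ee_rot: [0.913, 0.409, -0.0, 0.0]
ft_force: [-1.6, -0.5, 0.2]
grip_width: 0.424
grasp_force: 0.0
```

Run:
```python
from h import *
togo(handle(0)+[0,0,.11],101,2)
```

```text
{'clock': 1.675, 'joint_pos': [1.064, 0.11, -0.211, 1.729, 0.024, 1.304, 0.119], 'position': [0.3, -0.424, 0.254], 'ee_rot': [0.913, 0.409, -0.0, 0.0], 'ft_force': [-1.582, -0.496, 0.215], 'torque': [0.008, 0.046, 0.033], 'grasp_force': 0.0, 'grip_width': 0.424}
yawx 48.26 frac [ 1.062 -0.367  0.024] spin -0.879
```

Call:
carry_out:
  deltas:
    - [0.4, -0.15, 0, -0.3, -0.15]
    - [0.8, -0.3, 0, -0.6, -0.15]
    - [1, -0.36, 0, -0.88, -0.15]
    - [1, -0.36, 0, -0.88, -0.15]

```text
clock: 2.17
position: [0.3602, -0.2746, 0.2536]
ee_rot: [0.794, 0.608, 0.0, 0.0]
ft_force: [-0.7, -0.4, 0.4]
grip_width: 0.425
grasp_force: 0.0
```

Run:
```python
from h import *
togo(handle(0)+[0,0,.11],101,1)
```

```text
{'clock': 2.175, 'joint_pos': [0.929, -0.031, -0.367, 1.873, -0.012, 1.297, 0.301], 'position': [0.36, -0.275, 0.254], 'ee_rot': [0.794, 0.608, 0.0, 0.0], 'ft_force': [-0.668, -0.358, 0.356], 'torque': [-0.101, 0.017, -0.002], 'grasp_force': 0.0, 'grip_width': 0.425}
yawx 74.91 frac [1.161 0.166 0.051] spin -0.87
```

Call:
carry_out:
  deltas:
    - [0.4, 0.07, 0, -0.3, -0.15]
    - [0.8, 0.14, 0, -0.6, -0.15]
    - [1, 0.166, 0, -0.87, -0.15]
    - [1, 0.166, 0, -0.87, -0.15]

```text
clock: 2.68
position: [0.4236, -0.1373, 0.2534]
ee_rot: [0.637, 0.771, 0.0, 0.0]
ft_force: [-0.1, -0.2, 0.2]
grip_width: 0.424
grasp_force: 0.0
```

Run:
```python
from h import *
togo(handle(0)+[0,0,.10],101,1)
p=camera('wrist'); save(p,'w1')
P=pts(p); m=(np.linalg.norm(P[:,:2]-handle(0)[:2],axis=1)<.07)&(abs(P[:,2]-.138)<.012)
print(m.sum(),px(p,handle(0)))
for b in boxes_of('lid_handle',p)[:2]: print(b['conf'],b['position'],px(p,b['position']))
```

```text
{'clock': 2.675, 'joint_pos': [0.765, -0.044, -0.532, 1.882, -0.024, 1.297, 0.43], 'position': [0.424, -0.137, 0.253], 'ee_rot': [0.637, 0.771, 0.0, 0.0], 'ft_force': [-0.149, -0.214, 0.236], 'torque': [-0.038, 0.057, 0.041], 'grasp_force': 0.0, 'grip_width': 0.424}
yawx 100.87 frac [0.151 0.07  0.116] spin -0.004
4359 [340, 174]
0.84 [0.5369, -0.0628, 0.148] [502, 137]
```

View pics/w1.png

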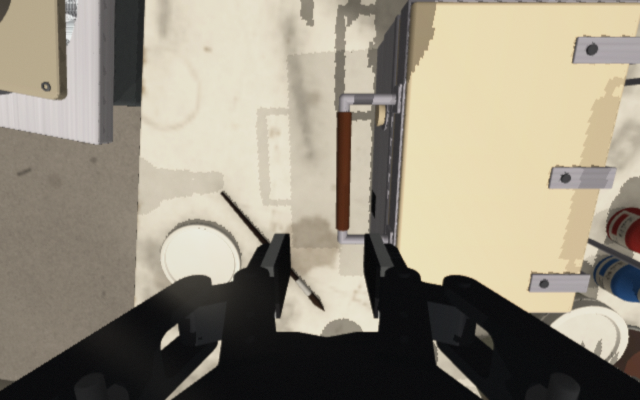

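The wrist view shows the handle bar running from (345,112) to (343,230), parallel to the pads. My prediction was (340,174), so it was close. I'll refine it from depth.

Run:
```python
from h import *
p=camera('wrist'); m=np.zeros((400,640),bool); m[115:228,336:353]=1
im=p['img'].astype(int); m&=(im[...,0]-im[...,2]>25)&(im.sum(2)<300)
X=pts(p,m); X=X[X[:,2]>.12]; c=X.mean(0); print(len(X),c,X[:,2].max(),'in lid terms err',(c-handle(0))@kx,(c-handle(0))@ky, np.polyfit((X-c)@ky,(X-c)@kx,1))
# lid front/back edges
P=pts(p); a=(P-K)@kx; b=(P-K)@ky; t=(P[:,2]>.146)&(P[:,2]<.16)&(abs(b)<.05); print('lid top a range',np.percentile(a[t],[.2,1,50]),np.median(P[t,2]))
```

```text
1503 [ 0.43170841 -0.11201436  0.13979404] 0.14281195237857347 in lid terms err 0.002243418782190062 0.0006071717076033267 [ 8.53694213e-03 -3.26643203e-16]
lid top a range [-0.07368295 -0.07244187  0.00061434] 0.1515885983280885
```

```bash
sed -i 's/K=np.array(\[.543,-.091,0\])/K=np.array([.545,-.0906,0])/' h.py
python3 - <<'E'
from h import *
togo(handle(0)+[0,0,.003])
E
```

```text
{'clock': 2.825, 'joint_pos': [0.767, -0.044, -0.529, 1.883, -0.023, 1.297, 0.429], 'position': [0.422, -0.14, 0.253], 'ee_rot': [0.639, 0.769, -0.0, -0.0], 'ft_force': [-0.364, 0.438, 0.256], 'torque': [-0.022, 0.003, 0.024], 'grasp_force': 0.0, 'grip_width': 0.427}
yawx 100.52 frac [0.166 0.093 0.761] spin 0.0
```

Call:
carry_out:
  deltas:
    - [0.166, 0.093, 0.1, 0, -0.15]
    - [0.166, 0.093, 0.3, 0, -0.15]
    - [0.166, 0.093, 0.5, 0, -0.15]
    - [0.166, 0.093, 0.5, 0, -0.15]

```text
clock: 3.32
position: [0.4303, -0.1117, 0.1767]
ee_rot: [0.639, 0.769, -0.001, -0.002]
ft_force: [0.1, -0.6, 0.3]
grip_width: 0.427
grasp_force: 0.0
```

Run:
```python
from h import *
togo(handle(0)+[0,0,.003])
```

```text
{'clock': 3.325, 'joint_pos': [0.727, 0.031, -0.576, 1.984, 0.018, 1.135, 0.328], 'position': [0.43, -0.112, 0.177], 'ee_rot': [0.639, 0.769, -0.001, -0.002], 'ft_force': [0.091, -0.556, 0.268], 'torque': [0.016, -0.011, 0.017], 'grasp_force': 0.0, 'grip_width': 0.427}
yawx 100.62 frac [-0.008  0.008  0.251] spin 0.0
```

Call:
carry_out:
  deltas:
    - [0, 0.01, 0.13, -0.01, -0.15]
    - [0, 0.01, 0.25, -0.01, -0.15]
    - [0, 0.01, 0.25, -0.01, -0.15]
    - [0, 0.01, 0.25, -0.01, -0.6]
    - [0, 0.01, 0.25, -0.01, -1]
    - [0, 0.01, 0.25, -0.01, -1]
    - [0, 0.01, 0.25, -0.01, -1]
  force: 30

```text
clock: 4.2
position: [0.4317, -0.1112, 0.1419]
ee_rot: [0.636, 0.772, -0.002, -0.001]
ft_force: [-13.5, -0.5, 13.8]
grip_width: 0.115
grasp_force: 29.4
```

Run:
```python
from h import *
o,R=togo(handle(0)+[0,0,.003]); print(theta(o['position']))
print('path',[(round(t,2),(R.T@(handle(t)-handle(0))/.15).round(3).tolist()) for t in np.arange(0,.75,.05)])
```

```text
{'clock': 4.2, 'joint_pos': [0.716, 0.079, -0.581, 2.02, 0.052, 1.059, 0.303], 'position': [0.432, -0.111, 0.142], 'ee_rot': [0.636, 0.772, -0.002, -0.001], 'ft_force': [-13.505, -0.529, 13.795], 'torque': [-0.311, 3.068, -0.066], 'grasp_force': 29.431, 'grip_width': 0.115}
yawx 101.04 frac [-0.009 -0.002  0.02 ] spin 0.0
(np.float64(0.0151294273969248), np.float64(0.19456634291150737))
path [(np.float64(0.0), [0.0, 0.0, 0.0]), (np.float64(0.05), [-0.0, 0.007, -0.065]), (np.float64(0.1), [-0.0, 0.017, -0.129]), (np.float64(0.15), [-0.0, 0.03, -0.192]), (np.float64(0.2), [-0.0, 0.046, -0.255]), (np.float64(0.25), [-0.0, 0.065, -0.317]), (np.float64(0.3), [-0.0, 0.088, -0.378]), (np.float64(0.35), [-0.0, 0.113, -0.437]), (np.float64(0.4), [-0.001, 0.142, -0.496]), (np.float64(0.45), [-0.001, 0.173, -0.553]), (np.float64(0.5), [-0.001, 0.207, -0.608]), (np.float64(0.55), [-0.001, 0.244, -0.661]), (np.float64(0.6), [-0.001, 0.283, -0.713]), (np.float64(0.65), [-0.001, 0.325, -0.762]), (np.float64(0.7), [-0.001, 0.37, -0.81])]
```

Call:
carry_out:
  deltas:
    - [0, 0.003, -0.03, 0, -1]
    - [0, 0.007, -0.065, 0, -1]
    - [0, 0.017, -0.129, 0, -1]
    - [0, 0.03, -0.192, 0, -1]
    - [0, 0.046, -0.255, 0, -1]
    - [0, 0.065, -0.317, 0, -1]
    - [0, 0.088, -0.378, 0, -1]
    - [0, 0.113, -0.437, 0, -1]
    - [0, 0.142, -0.496, 0, -1]
    - [0, 0.173, -0.553, 0, -1]
    - [0, 0.173, -0.553, 0, -1]

```text
clock: 5.58
position: [0.4561, -0.1066, 0.2244]
ee_rot: [0.636, 0.772, -0.003, -0.002]
ft_force: [-17.6, -3.1, 6.3]
grip_width: 0.111
grasp_force: 29.7
```

Run:
```python
from h import *
o,R=togo(handle(.45)+[0,0,.003]); print(theta(o['position']), o['ft_force']@kx, o['ft_force']@ky)
p=np.array(o['position'])-[0,0,.003]
print('path',[(round(t,2),(R.T@(handle(t)-handle(.45))/.15).round(3).tolist()) for t in np.arange(.45,1.3,.05)])
```

```text
{'clock': 5.575, 'joint_pos': [0.709, 0.045, -0.586, 1.867, 0.029, 1.244, 0.306], 'position': [0.456, -0.107, 0.224], 'ee_rot': [0.636, 0.772, -0.003, -0.002], 'ft_force': [-17.596, -3.103, 6.335], 'torque': [-0.693, 3.82, -0.037], 'grasp_force': 29.654, 'grip_width': 0.111}
yawx 101.01 frac [-0.008  0.008  0.017] spin 0.0
(np.float64(0.45858328182657593), np.float64(0.1969805840943556)) -17.865169731883945 0.3117746501212568
path [(np.float64(0.45), [0.0, 0.0, 0.0]), (np.float64(0.5), [-0.0, 0.034, -0.055]), (np.float64(0.55), [-0.0, 0.071, -0.109]), (np.float64(0.6), [-0.0, 0.11, -0.16]), (np.float64(0.65), [-0.0, 0.152, -0.21]), (np.float64(0.7), [-0.0, 0.196, -0.257]), (np.float64(0.75), [-0.0, 0.243, -0.303]), (np.float64(0.8), [-0.0, 0.291, -0.345]), (np.float64(0.85), [-0.0, 0.342, -0.386]), (np.float64(0.9), [-0.0, 0.395, -0.423]), (np.float64(0.95), [-0.0, 0.45, -0.458]), (np.float64(1.0), [-0.0, 0.506, -0.491]), (np.float64(1.05), [-0.0, 0.564, -0.52]), (np.float64(1.1), [-0.0, 0.623, -0.547]), (np.float64(1.15), [-0.0, 0.683, -0.57]), (np.float64(1.2), [-0.001, 0.745, -0.59]), (np.float64(1.25), [-0.001, 0.808, -0.608])]
```

Call:
carry_out:
  deltas:
    - [0, 0.0, -0.03, 0, -1]
    - [0, 0.011, -0.068, 0, -1]
    - [0, 0.048, -0.122, 0, -1]
    - [0, 0.087, -0.173, 0, -1]
    - [0, 0.129, -0.223, 0, -1]
    - [0, 0.173, -0.27, 0, -1]
    - [0, 0.22, -0.316, 0, -1]
    - [0, 0.268, -0.358, 0, -1]
    - [0, 0.319, -0.399, 0, -1]
    - [0, 0.372, -0.436, 0, -1]
    - [0, 0.372, -0.436, 0, -1]

```text
clock: 6.95
position: [0.5136, -0.0956, 0.2909]
ee_rot: [0.636, 0.772, -0.001, 0.001]
ft_force: [-7.3, -5.8, 7.3]
grip_width: 0.114
grasp_force: 29.9
```

Run:
```python
from h import *
o,R=togo(handle(.9)+[0,0,.003]); print(theta(o['position']), o['ft_force']@kx, o['ft_force']@ky)
print('path',[(round(t,2),(R.T@(handle(t)-handle(.9))/.15).round(3).tolist()) for t in np.arange(.9,1.6,.05)])
```

```text
{'clock': 6.95, 'joint_pos': [0.654, 0.131, -0.607, 1.646, 0.078, 1.388, 0.23], 'position': [0.514, -0.096, 0.291], 'ee_rot': [0.636, 0.772, -0.001, 0.001], 'ft_force': [-7.315, -5.843, 7.312], 'torque': [-1.218, 1.679, -0.005], 'grasp_force': 29.914, 'grip_width': 0.114}
yawx 101.06 frac [-0.007  0.014  0.04 ] spin 0.0
(np.float64(0.9076165753191272), np.float64(0.20086905127268354)) -8.295969662770924 -4.33987678019779
path [(np.float64(0.9), [0.0, 0.0, 0.0]), (np.float64(0.95), [-0.0, 0.055, -0.035]), (np.float64(1.0), [-0.0, 0.111, -0.067]), (np.float64(1.05), [-0.0, 0.169, -0.096]), (np.float64(1.1), [-0.0, 0.229, -0.122]), (np.float64(1.15), [-0.001, 0.289, -0.145]), (np.float64(1.2), [-0.001, 0.351, -0.165]), (np.float64(1.25), [-0.001, 0.414, -0.182]), (np.float64(1.3), [-0.001, 0.477, -0.195]), (np.float64(1.35), [-0.001, 0.541, -0.206]), (np.float64(1.4), [-0.001, 0.606, -0.213]), (np.float64(1.45), [-0.001, 0.67, -0.218]), (np.float64(1.5), [-0.001, 0.735, -0.218]), (np.float64(1.55), [-0.001, 0.8, -0.216])]
```

Call:
carry_out:
  deltas:
    - [-0.003, 0.02, -0.03, 0, -1]
    - [-0.006, 0.055, -0.052, 0, -1]
    - [-0.006, 0.111, -0.084, 0, -1]
    - [-0.006, 0.169, -0.113, 0, -1]
    - [-0.006, 0.229, -0.139, 0, -1]
    - [-0.006, 0.289, -0.162, 0, -1]
    - [-0.006, 0.351, -0.182, 0, -1]
    - [-0.006, 0.414, -0.199, 0, -1]
    - [-0.006, 0.477, -0.212, 0, -1]
    - [-0.006, 0.541, -0.223, 0, -1]
    - [-0.006, 0.541, -0.223, 0, -1]

```text
clock: 8.32
position: [0.5947, -0.0799, 0.324]
ee_rot: [0.635, 0.772, 0.001, 0.001]
ft_force: [0.1, -4.5, 1.5]
grip_width: 0.111
grasp_force: 30.9
```

Run:
```python
from h import *
o,R=togo(handle(1.35)+[0,0,.003]); th,r=theta(o['position']); print(th,r, o['ft_force']@kx, o['ft_force']@ky)
print('path',[(round(t,3),(R.T@(handle(t)-handle(1.35))/.15).round(3).tolist()) for t in np.arange(1.35,1.7,.025)])
```

```text
{'clock': 8.325, 'joint_pos': [0.541, 0.307, -0.616, 1.393, 0.177, 1.494, 0.127], 'position': [0.595, -0.08, 0.324], 'ee_rot': [0.635, 0.772, 0.001, 0.001], 'ft_force': [0.121, -4.534, 1.529], 'torque': [-1.063, -0.022, -0.122], 'grasp_force': 30.911, 'grip_width': 0.111}
yawx 101.1 frac [-0.007  0.005  0.055] spin 0.0
1.3518297903031913 0.20286378578980438 -0.7460725049116427 -4.4740378423693
path [(np.float64(1.35), [0.0, 0.0, 0.0]), (np.float64(1.375), [-0.0, 0.032, -0.004]), (np.float64(1.4), [-0.0, 0.064, -0.007]), (np.float64(1.425), [-0.0, 0.097, -0.01]), (np.float64(1.45), [-0.0, 0.129, -0.011]), (np.float64(1.475), [-0.0, 0.162, -0.012]), (np.float64(1.5), [-0.0, 0.194, -0.012]), (np.float64(1.525), [-0.0, 0.227, -0.011]), (np.float64(1.55), [-0.0, 0.259, -0.009]), (np.float64(1.575), [-0.0, 0.291, -0.007]), (np.float64(1.6), [-0.001, 0.324, -0.004]), (np.float64(1.625), [-0.001, 0.356, 0.0]), (np.float64(1.65), [-0.001, 0.388, 0.005]), (np.float64(1.675), [-0.001, 0.42, 0.011])]
```

Call:
carry_out:
  deltas:
    - [0, 0.032, -0.004, 0, -1]
    - [0, 0.064, -0.007, 0, -1]
    - [0, 0.097, -0.01, 0, -1]
    - [0, 0.129, -0.011, 0, -1]
    - [0, 0.162, -0.012, 0, -1]
    - [0, 0.162, -0.012, 0, -1]

```text
clock: 9.07
position: [0.6183, -0.0754, 0.3254]
ee_rot: [0.636, 0.772, 0.0, 0.001]
ft_force: [1.2, -5.6, 1.7]
grip_width: 0.111
grasp_force: 31.3
```

Call:
carry_out:
  deltas:
    - [0, 0.016, 0, 0, -1]
    - [0, 0.032, 0, 0, -1]
    - [0, 0.032, 0, 0, -1]

```text
clock: 9.45
position: [0.6228, -0.0746, 0.3254]
ee_rot: [0.636, 0.772, 0.0, 0.001]
ft_force: [-0.1, -4.8, 2.0]
grip_width: 0.115
grasp_force: 31.3
```

Run:
```python
from h import *
o,R=togo(handle(1.5)+[0,0,.003]); th,r=theta(o['position']); print(th,r, o['ft_force']@kx, o['ft_force']@ky)
```

```text
{'clock': 9.45, 'joint_pos': [0.496, 0.372, -0.612, 1.313, 0.212, 1.519, 0.1], 'position': [0.623, -0.075, 0.325], 'ee_rot': [0.636, 0.772, 0.0, 0.001], 'ft_force': [-0.053, -4.849, 1.957], 'torque': [-1.198, 0.075, -0.122], 'grasp_force': 31.288, 'grip_width': 0.115}
yawx 101.07 frac [-0.006  0.009  0.051] spin 0.0
1.4929029069830664 0.20236571220552457 -0.9771992566643273 -4.750216248737036
```

Call:
carry_out:
  deltas:
    - [0, 0.016, 0.0, 0, -1]
    - [0, 0.032, 0.001, 0, -1]
    - [0, 0.032, 0.001, 0, -1]

```text
clock: 9.82
position: [0.6275, -0.0737, 0.3251]
ee_rot: [0.636, 0.772, 0.0, 0.001]
ft_force: [1.4, -6.1, 1.3]
grip_width: 0.113
grasp_force: 31.4
```

Call:
carry_out:
  deltas:
    - [0, 0.016, 0.001, 0, -1]
    - [0, 0.032, 0.002, 0, -1]
    - [0, 0.032, 0.002, 0, -1]

```text
clock: 10.2
position: [0.6322, -0.0728, 0.3249]
ee_rot: [0.636, 0.772, 0.0, 0.001]
ft_force: [0.7, -5.8, 2.5]
grip_width: 0.11
grasp_force: 31.4
```

Call:
carry_out:
  deltas:
    - [0, 0.016, 0.001, 0, -1]
    - [0, 0.032, 0.002, 0, -1]
    - [0, 0.032, 0.002, 0, -1]

```text
clock: 10.58
position: [0.6367, -0.0719, 0.3244]
ee_rot: [0.636, 0.772, 0.0, 0.001]
ft_force: [1.6, -6.1, 1.5]
grip_width: 0.114
grasp_force: 31.5
```

Call:
carry_out:
  deltas:
    - [0, 0.013, 0.001, 0, -1]
    - [0, 0.026, 0.003, 0, -1]
    - [0, 0.026, 0.003, 0, -1]

```text
clock: 10.95
position: [0.6397, -0.0714, 0.3241]
ee_rot: [0.636, 0.772, -0.001, 0.0]
ft_force: [-5.6, -6.9, 4.7]
grip_width: 0.111
grasp_force: 31.8
```

Call:
carry_out:
  deltas:
    - [0, -0.008, 0, 0, -1]
    - [0, -0.016, -0.001, 0, -1]
    - [0, -0.016, -0.001, 0, -1]
    - [0, -0.016, -0.001, 0, -1]

```text
clock: 11.45
position: [0.6379, -0.0717, 0.3243]
ee_rot: [0.636, 0.772, -0.0, 0.001]
ft_force: [-2.8, -6.4, 4.0]
grip_width: 0.115
grasp_force: 31.6
```

Run:
```python
from h import *
for i in range(3):
    o=manip.get_obs(); print(o['clock'],np.round(o['position'],4),np.array(o['ft_force']).round(2),np.array(o['ft_force'])@kx,theta(o['position'])); camera('wrist') if i<2 else 0
```

```text
11.45 [ 0.6379 -0.0717  0.3243] [-2.83 -6.37  4.03] -3.9929215883620275 (np.float64(1.5690466485555756), np.float64(0.2019454022414089))
11.5 [ 0.6378 -0.0717  0.3243] [-2.57 -6.09  2.68] -3.6870829180786533 (np.float64(1.5690096504583453), np.float64(0.20193888145932976))
11.55 [ 0.6379 -0.0717  0.3243] [-1.97 -6.8   2.42] -3.2327310941511627 (np.float64(1.5691344522446826), np.float64(0.20197205949466293))
```

Call:
carry_out:
  deltas:
    - [0, -0.004, 0, 0, -1]
    - [0, -0.008, 0, 0, -1]
    - [0, -0.008, 0, 0, -1]

```text
clock: 11.92
position: [0.637, -0.0719, 0.3243]
ee_rot: [0.636, 0.772, 0.0, 0.001]
ft_force: [0.6, -5.6, 2.8]
grip_width: 0.114
grasp_force: 31.6
```

Run:
```python
from h import *
o=ob(); print(np.array(o['ft_force'])@kx,theta(o['position']))
p=camera('scene'); save(p,'s2')
im=cv2.cvtColor(p['img'],cv2.COLOR_RGB2BGR); cv2.imwrite('pics/s2c.png',cv2.resize(im[80:240,240:400],None,fx=3.7,fy=3.7,interpolation=cv2.INTER_CUBIC))
```

```text
{'clock': 11.925, 'joint_pos': [0.473, 0.405, -0.608, 1.274, 0.228, 1.529, 0.088], 'position': [0.637, -0.072, 0.324], 'ee_rot': [0.636, 0.772, 0.0, 0.001], 'ft_force': [0.566, -5.614, 2.774], 'torque': [-1.249, 0.218, -0.075], 'grasp_force': 31.563, 'grip_width': 0.114}
-0.5156761201143447 (np.float64(1.5645055697503296), np.float64(0.20193139836212862))
```

View pics/s2c.png

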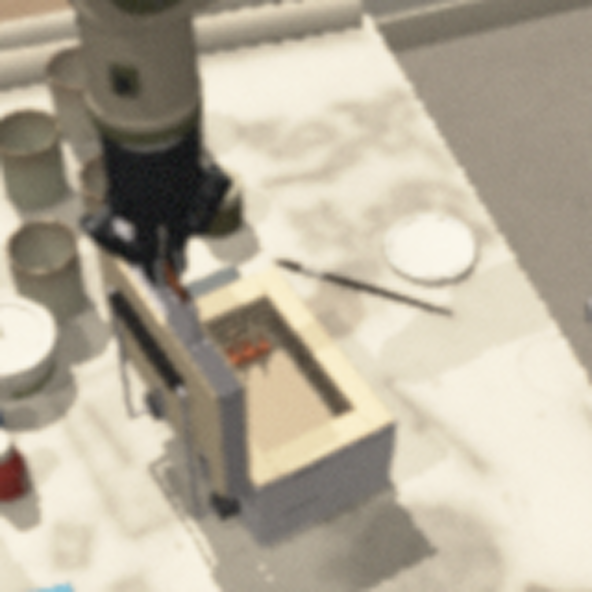

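The crop shows the lid standing upright against the hoop bar, with the cones inside at the chamber's right. I'll release it and check.

Call:
carry_out:
  deltas:
    - [0, 0, 0, 0, -0.72]
    - [0, 0, 0, 0, -0.6]
    - [0, 0, 0, 0, -0.4]
    - [0, 0, 0, 0, -0.2]
    - [0, 0, 0, 0, -0.2]
    - [0, 0, -0.1, 0, -0.2]
    - [0, 0, -0.3, 0, -0.2]
    - [0, 0, -0.4, 0, -0.2]
    - [0, 0, -0.4, 0, -0.2]

```text
clock: 13.1
position: [0.6367, -0.071, 0.3847]
ee_rot: [0.635, 0.772, 0.001, 0.001]
ft_force: [0.2, 0.4, -0.5]
grip_width: 0.402
grasp_force: 0.0
```

```bash
cat > m.py <<'E'
from h import *
p=camera('scene'); P=pts(p)
a=(P-H)@kx; b=(P-H)@ky
m=(abs(b)<.13)&(P[:,2]>.17)&(P[:,2]<.30)&(a>-.06)&(a<.1)&(p['img'][p['depth']>0].astype(int)[:,0]>150)
for z in (.18,.20,.22,.24,.26): 
    s=m&(abs(P[:,2]-z)<.01); print(z,s.sum(),np.percentile(a[s],[5,50,95]).round(4) if s.any() else '')
s=(abs(b)<.06)&(P[:,2]>.29)&(P[:,2]<.35)&(abs(a)<.06); print('bar',s.sum(),np.median(P[s],0) if s.any() else '',np.median(a[s]))
E
python3 - <<'E'
from m import *
o=ob()
# tile target TCP xy, from first look
togo([.439,.335,.25],14.7)
togo([.439,.335,.25],14.7+180)
E
```

```text
0.18 5 [0.0296 0.0312 0.0386]
0.2 7 [0.0294 0.0302 0.031 ]
0.22 9 [0.0295 0.0298 0.0312]
0.24 10 [0.001  0.0295 0.0398]
0.26 119 [0.0011 0.0289 0.031 ]
bar 96 [ 0.63398319 -0.05229023  0.31533627] 0.015961066883935338
{'clock': 13.15, 'joint_pos': [0.454, 0.4, -0.609, 1.157, 0.225, 1.649, 0.095], 'position': [0.636, -0.071, 0.383], 'ee_rot': [0.635, 0.772, 0.0, 0.0], 'ft_force': [0.393, 1.088, 0.709], 'torque': [0.059, -0.006, 0.005], 'grasp_force': 0.0, 'grip_width': 0.401}
{'clock': 13.15, 'joint_pos': [0.454, 0.4, -0.609, 1.157, 0.225, 1.649, 0.095], 'position': [0.636, -0.071, 0.383], 'ee_rot': [0.635, 0.772, 0.0, 0.0], 'ft_force': [0.393, 1.088, 0.709], 'torque': [0.059, -0.006, 0.005], 'grasp_force': 0.0, 'grip_width': 0.401}
yawx 101.14 frac [ 2.91  -0.769  0.888] spin 2.881
{'clock': 13.15, 'joint_pos': [0.454, 0.4, -0.609, 1.157, 0.225, 1.649, 0.095], 'position': [0.636, -0.071, 0.383], 'ee_rot': [0.635, 0.772, 0.0, 0.0], 'ft_force': [0.393, 1.088, 0.709], 'torque': [0.059, -0.006, 0.005], 'grasp_force': 0.0, 'grip_width': 0.401}
yawx 101.14 frac [ 2.91  -0.769  0.888] spin -3.119
```

Call:
carry_out:
  deltas:
    - [0.2, -0.05, 0, -0.2, -0.2]
    - [0.45, -0.12, 0, -0.5, -0.2]
    - [0.727, -0.19, 0, -0.78, -0.2]
    - [0.727, -0.19, 0, -0.78, -0.2]

```text
clock: 13.65
position: [0.5858, 0.0341, 0.383]
ee_rot: [0.462, 0.887, 0.0, -0.0]
ft_force: [-0.3, -0.7, -0.4]
grip_width: 0.397
grasp_force: 0.0
```

Call:
carry_out:
  deltas:
    - [0.3, 0.05, 0.05, -0.25, 0.5]
    - [0.6, 0.09, 0.12, -0.55, 0.5]
    - [0.742, 0.114, 0.2, -0.78, 0.5]
    - [0.742, 0.114, 0.2, -0.78, 0.5]

```text
clock: 14.15
position: [0.5375, 0.1323, 0.3521]
ee_rot: [0.276, 0.961, -0.001, -0.001]
ft_force: [0.1, -1.7, 0.3]
grip_width: 0.751
grasp_force: 0.0
```

Call:
carry_out:
  deltas:
    - [0.25, 0.15, 0.1, -0.25, 0.5]
    - [0.5, 0.3, 0.2, -0.55, 0.5]
    - [0.636, 0.4, 0.3, -0.78, 0.5]
    - [0.636, 0.4, 0.3, -0.78, 0.5]

```text
clock: 14.65
position: [0.4891, 0.2332, 0.3074]
ee_rot: [0.076, 0.997, -0.0, -0.001]
ft_force: [0.9, -1.0, 0.8]
grip_width: 0.753
grasp_force: 0.0
```

Call:
carry_out:
  deltas:
    - [0.2, 0.25, 0.1, -0.25, 0.5]
    - [0.35, 0.5, 0.25, -0.55, 0.5]
    - [0.425, 0.62, 0.35, -0.78, 0.5]
    - [0.425, 0.62, 0.35, -0.78, 0.5]
    - [0.425, 0.62, 0.35, -0.78, 0.5]

```text
clock: 15.28
position: [0.4422, 0.3331, 0.2563]
ee_rot: [-0.125, 0.992, -0.0, 0.0]
ft_force: [-0.3, -0.2, 0.4]
grip_width: 0.75
grasp_force: 0.0
```

Run:
```python
from m import *
p=camera('wrist'); save(p,'w2')
im=p['img'].astype(int); m=(im[...,2]-im[...,0]>15); X=pts(p,m); s=(abs(X[:,0]-.44)<.06)&(abs(X[:,1]-.335)<.06)&(X[:,2]<.02); X=X[s]
r=cv2.minAreaRect((X[:,:2]*1000).astype(np.float32)); print(len(X),r,np.median(X,0))
togo([*np.array(r[0])/1000,.12],194.7)
```

```text
0.18 4 [0.029  0.0298 0.031 ]
0.2 5 [0.0297 0.0305 0.0311]
0.22 7 [0.0292 0.0302 0.0308]
0.24 11 [0.0137 0.0301 0.0387]
0.26 114 [0.0007 0.0286 0.0312]
bar 118 [ 0.63550763 -0.06365973  0.31542303] 0.016128524453567043
1823 ((437.74139404296875, 335.3152160644531), (60.15908432006836, 44.34447479248047), 15.694483757019043) [0.43682497 0.33526787 0.00702558]
{'clock': 15.375, 'joint_pos': [0.134, 0.334, -1.044, 1.608, 0.294, 1.369, 0.877], 'position': [0.442, 0.333, 0.256], 'ee_rot': [-0.126, 0.992, -0.0, 0.001], 'ft_force': [-0.584, -0.213, -0.104], 'torque': [-0.01, 0.051, 0.002], 'grasp_force': 0.0, 'grip_width': 0.752}
yawx -165.57 frac [0.025 0.02  0.91 ] spin -0.009
```

View pics/w2.png

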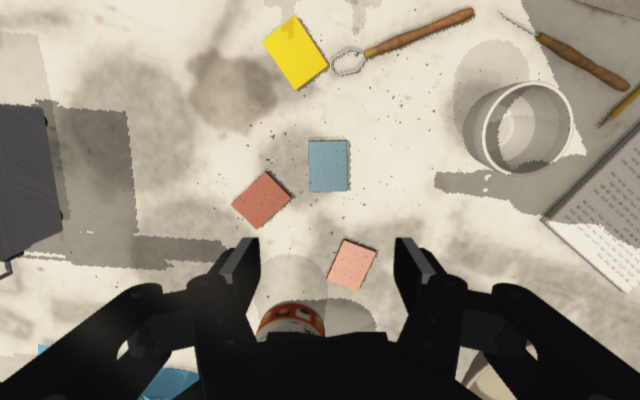

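Lid measurement is unchanged, so it stays open. The wrist view shows the blue tile at (328,165), centred and squared to the fingers; red is at (262,200), pink at (351,264) and yellow at (295,52). I'm descending.

Call:
carry_out:
  deltas:
    - [0.025, 0.02, 0.3, -0.03, 0.4]
    - [0.025, 0.02, 0.6, -0.03, 0.4]
    - [0.025, 0.02, 0.9, -0.03, 0.4]
    - [0.025, 0.02, 1, -0.03, 0.4]
    - [0.025, 0.02, 1, -0.03, 0.4]

```text
clock: 16.0
position: [0.4364, 0.3364, 0.1062]
ee_rot: [-0.135, 0.991, -0.0, -0.0]
ft_force: [0.6, -0.8, 0.3]
grip_width: 0.697
grasp_force: 0.0
```

Run:
```python
from h import *
togo([.4377,.3353,.026],195.3)
```

```text
{'clock': 16.0, 'joint_pos': [0.051, 0.484, -0.965, 1.785, 0.441, 1.108, 0.778], 'position': [0.436, 0.336, 0.106], 'ee_rot': [-0.135, 0.991, -0.0, -0.0], 'ft_force': [0.587, -0.824, 0.303], 'torque': [-0.002, -0.027, 0.012], 'grasp_force': 0.0, 'grip_width': 0.697}
yawx -164.45 frac [-0.007 -0.009  0.535] spin 0.008
```

Call:
carry_out:
  deltas:
    - [-0.007, -0.009, 0.2, 0, 0.4]
    - [-0.007, -0.009, 0.4, 0, 0.4]
    - [-0.007, -0.009, 0.5, 0, 0.4]
    - [-0.007, -0.009, 0.535, 0, 0.4]
    - [-0.007, -0.009, 0.535, 0, 0.4]

```text
clock: 16.62
position: [0.4378, 0.3362, 0.0266]
ee_rot: [-0.136, 0.991, 0.0, 0.001]
ft_force: [0.4, 0.5, -0.2]
grip_width: 0.703
grasp_force: 0.0
```

Call:
carry_out:
  deltas:
    - [0, 0, 0, 0, 0.1]
    - [0, 0, 0, 0, -0.1]
    - [0, 0, 0, 0, -0.3]
    - [0, 0, 0, 0, -0.3]
    - [0, 0, 0, 0, -0.3]
  force: 25

```text
clock: 17.25
position: [0.4396, 0.3372, 0.0291]
ee_rot: [-0.136, 0.991, 0.001, 0.003]
ft_force: [-1.2, -3.9, 24.8]
grip_width: 0.36
grasp_force: 12.2
```

The fingers rode over the tile because the tips stand farther back when open. I'll reopen, rise and look.

Call:
carry_out:
  deltas:
    - [0, 0, -0.02, 0, -0.3]
    - [0, 0, -0.2, 0, 0.1]
    - [0, 0, -0.6, 0, 0.4]
    - [0, 0, -0.8, 0, 0.4]
    - [0, 0, -0.8, 0, 0.4]
    - [0, 0, -0.8, 0, 0.4]

```text
clock: 18.0
position: [0.4372, 0.3353, 0.1452]
ee_rot: [-0.136, 0.991, -0.0, -0.0]
ft_force: [-0.2, -0.4, 0.2]
grip_width: 0.698
grasp_force: 0.0
```

Run:
```python
from h import *
p=camera('wrist'); save(p,'w3')
im=p['img'].astype(int); m=(im[...,2]-im[...,0]>15); X=pts(p,m); s=(abs(X[:,0]-.44)<.06)&(abs(X[:,1]-.335)<.06)&(X[:,2]<.02); X=X[s]
r=cv2.minAreaRect((X[:,:2]*1000).astype(np.float32)); print(len(X),r,np.median(X,0),X[:,2].std())
togo([*np.array(r[0])/1000,.018],180+r[2])
```

```text
3539 ((437.8970642089844, 335.2705078125), (60.96552276611328, 44.755191802978516), 15.094407081604004) [0.43629706 0.33489123 0.0070299 ] 0.0006660600850888759
{'clock': 18.05, 'joint_pos': [0.082, 0.438, -0.997, 1.75, 0.397, 1.173, 0.813], 'position': [0.437, 0.335, 0.145], 'ee_rot': [-0.136, 0.991, -0.0, -0.001], 'ft_force': [-0.445, -0.167, -0.535], 'torque': [0.039, 0.033, -0.007], 'grasp_force': 0.0, 'grip_width': 0.703}
yawx -164.37 frac [-0.007 -0.001  0.845] spin 0.018
```

Call:
carry_out:
  deltas:
    - [-0.007, -0.001, 0.3, 0.01, 0.4]
    - [-0.007, -0.001, 0.6, 0.01, 0.4]
    - [-0.007, -0.001, 0.78, 0.01, 0.4]
    - [-0.007, -0.001, 0.828, 0.01, 0.4]
    - [-0.007, -0.001, 0.828, 0.01, 0.4]

```text
clock: 18.68
position: [0.4381, 0.336, 0.0213]
ee_rot: [-0.134, 0.991, -0.0, -0.0]
ft_force: [0.2, 0.6, 0.9]
grip_width: 0.7
grasp_force: 0.0
```

Call:
carry_out:
  deltas:
    - [0, 0, 0, 0, 0.2]
    - [0, 0, 0, 0, 0.05]
    - [0, 0, 0, 0, -0.1]
    - [0, 0, 0, 0, -0.1]
    - [0, 0, 0, 0, -0.1]
  force: 25

```text
clock: 19.3
position: [0.439, 0.3362, 0.0227]
ee_rot: [-0.133, 0.991, 0.0, 0.001]
ft_force: [-1.3, -1.6, 6.4]
grip_width: 0.526
grasp_force: 24.5
```

Gripped (opening 0.526 ≈ 45 mm). Now I'll lift.

Call:
carry_out:
  deltas:
    - [0, 0, -0.1, 0, -0.2]
    - [0, 0, -0.4, 0, -0.2]
    - [0, 0, -0.8, 0, -0.2]
    - [0, 0, -1, 0, -0.2]

```text
clock: 19.8
position: [0.4387, 0.3369, 0.1756]
ee_rot: [-0.134, 0.991, 0.001, 0.002]
ft_force: [0.1, -0.1, -1.0]
grip_width: 0.528
grasp_force: 26.3
```

Call:
carry_out:
  deltas:
    - [0, -0.2, -0.3, 0.05, -0.2]
    - [0, -0.5, -0.5, 0.13, -0.2]
    - [0, -0.8, -0.5, 0.13, -0.2]
    - [0, -0.9, -0.5, 0.13, -0.2]
    - [0, -0.9, -0.5, 0.13, -0.2]

```text
clock: 20.42
position: [0.4741, 0.2052, 0.2468]
ee_rot: [-0.099, 0.995, -0.0, 0.0]
ft_force: [0.4, 1.3, 0.5]
grip_width: 0.53
grasp_force: 26.3
```

Call:
carry_out:
  deltas:
    - [0.02, -0.3, 0, 0, -0.2]
    - [0.04, -0.6, 0, 0, -0.2]
    - [0.05, -0.8, 0, 0, -0.2]
    - [0.05, -0.8, 0, 0, -0.2]

```text
clock: 20.92
position: [0.4905, 0.0861, 0.2463]
ee_rot: [-0.099, 0.995, -0.0, -0.0]
ft_force: [-1.1, 0.8, 0.2]
grip_width: 0.526
grasp_force: 26.3
```

Run:
```python
from m import *
S=K+.02*ky
togo([S[0],S[1],.24],191)
for b in boxes_of('cone_pack',p)[:2]: print(b['conf'],b['position'],(np.array(b['position'])-K)@kx,(np.array(b['position'])-K)@ky)
# chamber extents from floor points
a2=(P-K)@kx;b2=(P-K)@ky;s=(abs(P[:,2]-.07)<.004)&(abs(a2)<.07)&(abs(b2)<.1); print('floor',s.sum(),np.median(P[s,2]),np.percentile(a2[s],[1,99]),np.percentile(b2[s],[1,99]))
p=camera('wrist'); save(p,'w4')
```

```text
0.18 5 [0.0302 0.0303 0.0385]
0.2 3 [0.03   0.0319 0.0319]
0.22 11 [0.0291 0.0302 0.0312]
0.24 9 [0.03   0.0313 0.0398]
0.26 135 [0.0007 0.0286 0.0312]
bar 116 [ 0.63633347 -0.06339915  0.31601978] 0.01620677941164607
{'clock': 20.975, 'joint_pos': [0.643, 0.153, -0.978, 1.758, 0.131, 1.3, 1.407], 'position': [0.49, 0.088, 0.246], 'ee_rot': [-0.1, 0.995, 0.0, -0.0], 'ft_force': [-0.35, -0.642, -0.308], 'torque': [0.019, -0.019, -0.044], 'grasp_force': 26.278, 'grip_width': 0.526}
yawx -168.52 frac [-0.122 -1.105  0.042] spin 0.016
0.59 [0.5442, -0.1523, 0.0813] -0.012558216761490966 -0.06041375002241962
floor 373 0.06890811485837918 [-0.0515519   0.03171283] [-0.08518299  0.05336745]
```

View pics/w4.png

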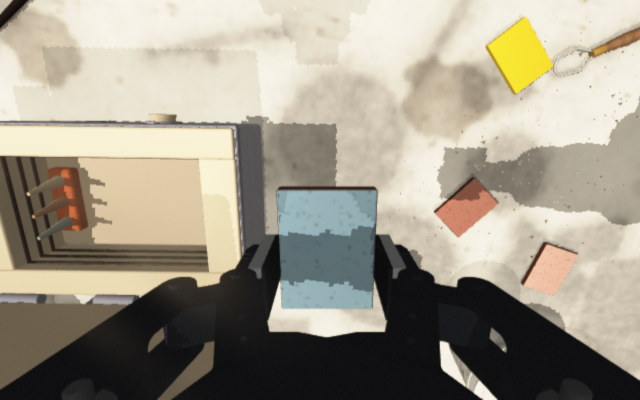

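The wrist view shows the tile held level at (327,248), with the open chamber at the left and the cone pack at (60,203). I'm moving over the spot.

Call:
carry_out:
  deltas:
    - [-0.04, -0.3, 0, 0.01, -0.2]
    - [-0.08, -0.6, 0, 0.01, -0.2]
    - [-0.12, -0.9, 0, 0.01, -0.2]
    - [-0.12, -1, 0, 0.01, -0.2]
    - [-0.12, -1, 0, 0.01, -0.2]

```text
clock: 21.7
position: [0.538, -0.056, 0.2462]
ee_rot: [-0.097, 0.995, 0.0, -0.0]
ft_force: [-0.3, 0.9, -0.7]
grip_width: 0.527
grasp_force: 26.3
```

Run:
```python
from h import *
S=K+.02*ky-.001*kx
togo([S[0],S[1],.105],191)
```

```text
{'clock': 21.7, 'joint_pos': [0.774, 0.254, -0.87, 1.659, 0.198, 1.322, 1.636], 'position': [0.538, -0.056, 0.246], 'ee_rot': [-0.097, 0.995, 0.0, -0.0], 'ft_force': [-0.342, 0.926, -0.655], 'torque': [0.019, -0.005, 0.007], 'grasp_force': 26.278, 'grip_width': 0.527}
yawx -168.83 frac [ 0.005 -0.103  0.941] spin 0.006
```

Call:
carry_out:
  deltas:
    - [0.005, -0.06, 0, 0, -0.2]
    - [0.005, -0.1, 0.15, 0, -0.2]
    - [0.005, -0.1, 0.4, 0, -0.2]
    - [0.005, -0.1, 0.65, 0, -0.2]
    - [0.005, -0.1, 0.85, 0, -0.2]
    - [0.005, -0.1, 0.94, 0, -0.2]
    - [0.005, -0.1, 0.94, 0, -0.2]

```text
clock: 22.58
position: [0.5399, -0.0712, 0.1054]
ee_rot: [-0.098, 0.995, 0.0, -0.0]
ft_force: [0.6, -0.2, -0.6]
grip_width: 0.523
grasp_force: 26.3
```

Run:
```python
from m import *
S=K+.02*ky-.001*kx
togo([S[0],S[1],.0925],191)
```

```text
0.18 5 [0.03   0.0303 0.0314]
0.2 4 [0.0299 0.0307 0.0313]
0.22 12 [0.0288 0.0298 0.031 ]
0.24 9 [0.0292 0.0309 0.0403]
0.26 129 [0.0013 0.0288 0.0311]
bar 279 [ 0.57855641 -0.04720167  0.31633957] -0.04029764828391221
{'clock': 22.625, 'joint_pos': [0.729, 0.409, -0.809, 1.806, 0.334, 1.068, 1.563], 'position': [0.54, -0.071, 0.106], 'ee_rot': [-0.097, 0.995, -0.0, 0.0], 'ft_force': [-0.635, -0.189, 0.014], 'torque': [-0.002, -0.034, -0.007], 'grasp_force': 26.268, 'grip_width': 0.523}
yawx -168.82 frac [0.002 0.001 0.092] spin 0.006
```

Call:
carry_out:
  deltas:
    - [0, 0, 0.04, 0, -0.2]
    - [0, 0, 0.075, 0, -0.2]
    - [0, 0, 0.082, 0, -0.2]
    - [0, 0, 0.082, 0, -0.2]

```text
clock: 23.12
position: [0.5401, -0.0718, 0.0932]
ee_rot: [-0.097, 0.995, -0.0, 0.0]
ft_force: [-0.5, 0.5, -0.1]
grip_width: 0.525
grasp_force: 26.3
```

Call:
carry_out:
  deltas:
    - [0, 0, 0.01, 0, -0.2]
    - [0, 0, 0.01, 0, -0.2]

```text
clock: 23.38
position: [0.5403, -0.0718, 0.0926]
ee_rot: [-0.097, 0.995, -0.0, 0.0]
ft_force: [-5.2, 0.6, 10.5]
grip_width: 0.53
grasp_force: 27.4
```

Call:
carry_out:
  deltas:
    - [0, 0, -0.004, 0, -0.2]
    - [0, 0, -0.004, 0, 0.1]
    - [0, 0, -0.004, 0, 0.2]
    - [0, 0, -0.004, 0, 0.35]
    - [0, 0, -0.004, 0, 0.35]
    - [0, 0, -0.1, 0, 0.35]
    - [0, 0, -0.4, 0, 0.35]
    - [0, 0, -0.8, 0, 0.35]
    - [0, 0, -1, 0, 0.35]
    - [0, 0, -1, 0, 0.35]

```text
clock: 24.62
position: [0.5413, -0.0715, 0.2451]
ee_rot: [-0.097, 0.995, -0.001, 0.002]
ft_force: [-0.1, 0.2, -0.7]
grip_width: 0.671
grasp_force: 0.0
```

Call:
carry_out:
  deltas:
    - [0, 0.2, -0.2, 0, 0.35]
    - [0.1, 0.5, -0.3, 0, 0.35]
    - [0.3, 0.9, -0.3, 0, 0.35]
    - [0.3, 1, -0.3, 0, 0.35]
    - [0.3, 1, -0.3, 0, 0.35]

```text
clock: 25.25
position: [0.4666, 0.0674, 0.2866]
ee_rot: [-0.098, 0.995, -0.001, 0.0]
ft_force: [0.2, -0.6, -0.0]
grip_width: 0.674
grasp_force: 0.0
```

Run:
```python
from m import *
ob()
im=p['img'].astype(int); m=(im[...,2]-im[...,0]>10); X=pts(p,m); a=(X-K)@kx;b=(X-K)@ky;s=(abs(a)<.06)&(abs(b)<.1)&(X[:,2]>.06)&(X[:,2]<.1)
X=X[s]; r=cv2.minAreaRect((X[:,:2]*1000).astype(np.float32)); print(len(X),r,np.median(X,0),X[:,2].std(),np.median(a[s]),np.median(b[s]))
c=cv2.cvtColor(p['img'],cv2.COLOR_RGB2BGR); A=cv2.resize(c[130:230,260:360],(400,400),interpolation=cv2.INTER_CUBIC)
q=camera('wrist'); B=cv2.resize(cv2.cvtColor(q['img'],cv2.COLOR_RGB2BGR),(400,250)); cv2.imwrite('pics/f.png',np.hstack([A,cv2.copyMakeBorder(B,0,150,0,0,cv2.BORDER_CONSTANT)]))
```

```text
0.18 6 [0.0297 0.0305 0.0377]
0.2 6 [0.0297 0.0299 0.0307]
0.22 7 [0.0301 0.0307 0.031 ]
0.24 8 [0.0295 0.0306 0.0381]
0.26 136 [0.0004 0.0277 0.0315]
bar 117 [ 0.6359702  -0.06315249  0.31495445] 0.015591616878114148
{'clock': 25.3, 'joint_pos': [0.744, 0.031, -0.98, 1.756, 0.027, 1.369, 1.523], 'position': [0.467, 0.066, 0.286], 'ee_rot': [-0.097, 0.995, -0.0, -0.0], 'ft_force': [0.609, -1.069, -0.37], 'torque': [-0.058, 0.049, -0.03], 'grasp_force': 0.0, 'grip_width': 0.671}
119 ((537.8057250976562, -70.50381469726562), (54.05670928955078, 42.75358963012695), 6.700189113616943) [ 0.53743428 -0.07021952  0.07572238] 0.0025699077902785502 -0.003144018357003725 0.02206299089245943
```

View pics/f.png

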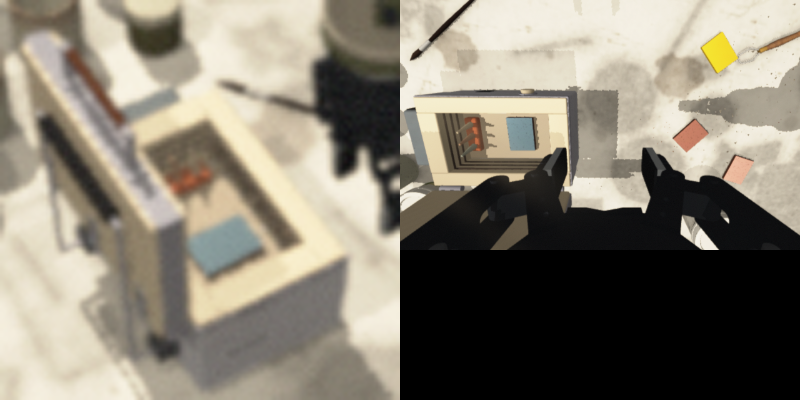

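The tile lies flat on the shelf at crop pixel (225,245), beside the untouched cones at (190,180). The lid is leaning on the hoop, and the gripper is clear of everything. I'm handing in.

```bash
python3 -c "
from h import *
print(ticket.hand_in())"
```

```text
the job is handed in; nothing more can be done
None
```

I opened the kiln lid and left it leaning on the hoop by itself, laid the blue tile flat on the shelf beside the cone pack, and handed the job in at about 25 s; on the first try at the tile the fingertips slid over its top and pressed on it at about 25 N, but it did not move, and the second grasp held.

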